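# Return the reagent jars to the colour-coded caddy

## Robot

A 6-joint arm with a two-finger parallel gripper is mounted at the origin on the work surface. World frame = base frame: x ahead of the robot, y to its left, z up, the work surface at z = 0. Lengths are in m, angles in rad, forces in N, time in s.
With the tool pointing down it reaches from about 0.425 to 0.95 m from the base axis. Payload 3.5 kg.
Tool frame: the origin (TCP) lies on the centre line of the jaws, within the pads' length; the fingertips stand 17 mm ahead of it and the grasp point (between the pads) lies 2 mm behind it; z points along the fingers, y is the line along which they close (so a half turn about z gives the same grasp; the last joint's range is limited). The gripper opens to 85 mm and grips with 20 to 120 N. Pads are 22 mm wide; open, the fingers measure 114 mm over their backs; the gripper's body (76 mm by 85 mm) begins 54 mm behind the grasp point. The pads swing forward as they close: fully open they stand 13 mm farther back than shut.
Start: joints at [0.969, 0.286, 1.577, -0, 1.279, -0.15], TCP at [0.295, 0.607, 0.248] pointing down, gripper open.
Joint ranges: [-2.77, 2.77], [-0.9, 2.22], [0.21, 2.48], [-1.53, 4.67], [0.24, 2.81], [-2.84, 2.84]. Speed limits (rad/s): [2.79, 2.79, 3.14, 3.14, 3.14, 3.14].

## Interface

Orientations are given as a unit quaternion [x, y, z, w].
In Python, from plant import ctrl gives the robot as it stands. The module is installed in compiled form; this text tells all that it offers.
- The arm moves only by the tool drive_tool, never from a script. Its argument "moves" is a list of rows, each a list of 3 entries, a list of its own where there are three numbers: the turn, a rotation vector about the tool's x, y, z in rad, then the shift along the tool's x, y, z in m, then the finger opening in m, from 0 to 0.0854. A call has 1 to 5 rows; each row shifts and turns the commanded pose from where the row before left it, along the tool's axes as they then stand; what a row does not reach is not made up. A row lasts 1/8 s, in which the tool goes at most 62.5 mm and 10.7 degrees, less where a joint would pass 70% of its speed; a pose out of reach is approached as far as the arm can. A call with a gripper value outside its range is refused whole. The fingers move at their own pace and stop on an object; "grip_force" is the grip in N (left out, the last holds). Time passes only in rows, so rows that do not move let the fingers close. It gives the time, the measured TCP pose, the force, the opening and the grip force at its end, in the units of the state.
- ctrl.get_state(): the state, without advancing time (a new reading comes with each control period).
- ctrl.read_camera(name): name is "scene" or "top" or "wrist"; returns a dict with "image" (420x560x3 uint8, red, green, blue), "fx", "fy", "cx", "cy" (pixels), "dist" ([k1, k2, p1, p2, k3] as OpenCV has them; the pictures are not rectified), "R" (3x3) and "t" (3): a world point X has camera coordinates R X + t. Camera axes: x right, y down, z forward; pixel columns grow to the right and rows downward; lengths in m; the calibration is good to about 2 mm. A picture is of the moment at which its call begins. There is no depth.
- ctrl.sign_off(): hands the job in; it is judged then, once.
The state is a dict: "time": time; "qpos": joint angles; "dq": joint speeds; "joint_efforts": joint torques, N m; "eef_pos": TCP position; "tcp_rot": TCP orientation; "contact_force": force on the tool from outside, world axes, zero at the start; "wrist_torque": the same for the moment, N m; "opening": opening from 0.0 (shut) to 1.0 (fully open); "finger_force": force on a finger pad.
Only numpy, scipy, OpenCV 4.12 (cv2) and the standard library are available. Lean on these libraries where they do the work, as an engineer would, in place of code of your own. Each camera call takes 0.05 s, during which the arm holds its last target. There are 200 camera calls.

## Task

Put the four white reagent jars that stand about the bench back into the caddy, each upright on the floor of the bay that has the colour of its cap; set them down gently, without dropping them. Leave the two brown glass jars with a white sticker on the cap standing where they are: they do not belong in the caddy.

Things in the scene. Friction and masses are not known exactly. Their poses are not given: they have to be found in the camera images.
- jar_red_center (a point): centre (half-way up) of the white plastic jar with a plain red screw cap: an upright round jar, 40 mm in diameter, 80 mm tall in all, about 0.12 kg; the white body is a cylinder from the foot to 54 mm, the cap (38 mm in diameter) takes the top 20 mm. The point lies 40 mm above the foot, on the axis; z is up along the jar.
- jar_yellow_center (a point): centre (half-way up) of the white plastic jar with a plain yellow screw cap: an upright round jar, 40 mm in diameter, 80 mm tall in all, about 0.12 kg; the white body is a cylinder from the foot to 54 mm, the cap (38 mm in diameter) takes the top 20 mm. The point lies 40 mm above the foot, on the axis; z is up along the jar.
- jar_green_center (a point): centre (half-way up) of the white plastic jar with a plain green screw cap: an upright round jar, 40 mm in diameter, 80 mm tall in all, about 0.12 kg; the white body is a cylinder from the foot to 54 mm, the cap (38 mm in diameter) takes the top 20 mm. The point lies 40 mm above the foot, on the axis; z is up along the jar.
- jar_blue_center (a point): centre (half-way up) of the white plastic jar with a plain blue screw cap: an upright round jar, 40 mm in diameter, 80 mm tall in all, about 0.12 kg; the white body is a cylinder from the foot to 54 mm, the cap (38 mm in diameter) takes the top 20 mm. The point lies 40 mm above the foot, on the axis; z is up along the jar.
- old_red_center (a point): centre (half-way up) of a look-alike, to be left alone: a jar of the same shape and size (40 mm in diameter, 80 mm tall) but of brown amber glass, its red cap bearing a round white sticker 25 mm across. The point lies 40 mm above the foot. Besides the six jars, nothing closer than 0.70 m to the base axis stands above 20 mm; a dish and a timer, 14 mm high, lie among the jars.
- old_blue_center (a point): centre (half-way up) of a look-alike, to be left alone: a jar of the same shape and size (40 mm in diameter, 80 mm tall) but of brown amber glass, its blue cap bearing a round white sticker 25 mm across. The point lies 40 mm above the foot. Besides the six jars, nothing closer than 0.70 m to the base axis stands above 20 mm; a dish and a timer, 14 mm high, lie among the jars.
- bay_red_in (a point): centre of the inner floor of the red bay: a square open red plastic compartment, 60 mm wide inside, 66 mm outside, walls rising 15 mm above this floor, which lies 7 mm above the bench; x, y along its walls, z up. The bays stand two by two, 78 mm between centres, in any order, in a square grey caddy (164 mm, rim 20 mm high, low grips on two sides) fixed to the bench.
- bay_yellow_in (a point): centre of the inner floor of the yellow bay: a square open yellow plastic compartment, 60 mm wide inside, 66 mm outside, walls rising 15 mm above this floor, which lies 7 mm above the bench; x, y along its walls, z up. The bays stand two by two, 78 mm between centres, in any order, in a square grey caddy (164 mm, rim 20 mm high, low grips on two sides) fixed to the bench.
- bay_green_in (a point): centre of the inner floor of the green bay: a square open green plastic compartment, 60 mm wide inside, 66 mm outside, walls rising 15 mm above this floor, which lies 7 mm above the bench; x, y along its walls, z up. The bays stand two by two, 78 mm between centres, in any order, in a square grey caddy (164 mm, rim 20 mm high, low grips on two sides) fixed to the bench.
- bay_blue_in (a point): centre of the inner floor of the blue bay: a square open blue plastic compartment, 60 mm wide inside, 66 mm outside, walls rising 15 mm above this floor, which lies 7 mm above the bench; x, y along its walls, z up. The bays stand two by two, 78 mm between centres, in any order, in a square grey caddy (164 mm, rim 20 mm high, low grips on two sides) fixed to the bench.
Mind the look-alikes: they are no part of the job. There is more than one size of the part that bears bay_blue_in; the job needs the smallest.

How it is judged:
At the end, for the whole second after the job is handed in: Each white jar stands upright (within 0.12 rad) at rest on the floor of the bay of its cap's colour, its axis within 16 mm of the bay's centre (anywhere inside the walls); both brown jars stand upright within 20 mm of where they were (horizontal distance between jar_red_center and bay_red_in below 0.016 m and z of jar_red_center in the frame of bay_red_in between 0.034 and 0.046 m and angle between each of jar_red_center, jar_yellow_center, jar_green_center, jar_blue_center, old_red_center, old_blue_center's own z axis and vertical below 0.12 rad and linear speed of each of jar_red, jar_yellow, jar_green, jar_blue, old_red, old_blue below 0.02 m/s and horizontal distance between jar_yellow_center and bay_yellow_in below 0.016 m and z of jar_yellow_center in the frame of bay_yellow_in between 0.034 and 0.046 m and horizontal distance between jar_green_center and bay_green_in below 0.016 m and z of jar_green_center in the frame of bay_green_in between 0.034 and 0.046 m and horizontal distance between jar_blue_center and bay_blue_in below 0.016 m and z of jar_blue_center in the frame of bay_blue_in between 0.034 and 0.046 m and distance of each of old_red_center, old_blue_center from where it was at the start of the episode below 0.02 m); the robot touches nothing.
It fails at once if a look-alike jar was picked up or shoved away (more than 30 mm) (distance of any of old_red_center, old_blue_center from where it was at the start of the episode above 0.03 m).
It fails at once if a jar was dropped or thrown (faster than 0.8 m/s, with its foot less than 60 mm above the bench) ((height (world z) of jar_red_center below 0.1 m and linear speed of jar_red above 0.8 m/s) or (height (world z) of jar_yellow_center below 0.1 m and linear speed of jar_yellow above 0.8 m/s) or (height (world z) of jar_green_center below 0.1 m and linear speed of jar_green above 0.8 m/s) or (height (world z) of jar_blue_center below 0.1 m and linear speed of jar_blue above 0.8 m/s)).
It also fails if it takes over 90 s, if anything falls off the work surface, if the arm or the gripper's body presses on something with over 40 N, if the wrist force passes 120 N, or if a joint passes its speed limit or range.

## Working session

There is one attempt and no reset: what is moved stays moved. The work goes in short steps, Python scripts to look and compute and a tool call to move; the robot and the scene stay as the last step left them, time stands still between calls to the robot, and variables do not carry over. Pictures are saved under pics/ and viewed, at most 14 in all, crops included, and the job is handed in when it is done.

Besides the shell and the picture viewer there is one more tool, called as name(argument=value, ...), one argument or row to a line, values as JSON. drive_tool: Moves the arm, as the interface text tells. Its arguments: {"type":"object","properties":{"moves":{"type":"array","items":{"type":"array"}},"grip_force":{"type":"number"}},"required":["moves"]}

```bash
mkdir -p pics; python3 - <<'E'
from plant import ctrl
import cv2
for n in("top","scene"):
    c=ctrl.read_camera(n); cv2.imwrite(f"pics/{n}0.png",c["image"][:,:,::-1]); print(n,c["fx"],c["cx"],c["cy"],c["dist"],c["R"],c["t"])
s=ctrl.get_state(); print(s)
E
```

```text
top 386.8350276047302 280.72051923907924 202.29657927448943 [-0.02340853  0.          0.          0.          0.        ] [[ 0.0163663  -0.99945649  0.02861574]
 [-0.99625232 -0.01873151 -0.08444201]
 [ 0.08493214 -0.02712649 -0.99601741]] [-0.02614158  0.46588008  0.87639645]
scene 396.22447527296674 285.1690887954498 212.37138620013496 [-0.06255215  0.          0.          0.          0.        ] [[ 0.02629105  0.9996478  -0.00361451]
 [ 0.86556685 -0.02457326 -0.50019016]
 [-0.50010281  0.01002192 -0.86590805]] [-0.01735039 -0.39675267  1.23842906]
{'time': 0.1, 'qpos': array([ 9.69015975e-01,  2.87084825e-01,  1.57806940e+00,  3.32902652e-05,
        1.27862499e+00, -1.49995861e-01]), 'dq': array([ 5.19744501e-05, -2.86046800e-03, -3.44934168e-03,  2.42948433e-04,
       -1.13914796e-03,  1.07907305e-03]), 'joint_efforts': array([ 3.56087394e-04, -4.07294619e+01, -2.93699688e+01, -1.78024434e-04,
        3.41637075e-03, -1.02015369e-05]), 'eef_pos': array([0.29431902, 0.60681235, 0.2470593 ]), 'tcp_rot': array([ 2.23980584e-01,  9.74592993e-01, -1.01109835e-03, -4.16163129e-04]), 'contact_force': array([ 0.35907198, -0.24282333,  0.08593048]), 'wrist_torque': array([-0.03744244,  0.02694082, -0.02848323]), 'finger_force': 0.0, 'opening': 1.0037891315384204}
```

View pics/top0.png

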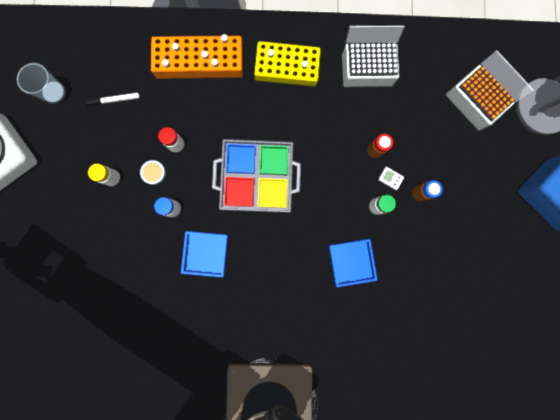

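View pics/scene0.png

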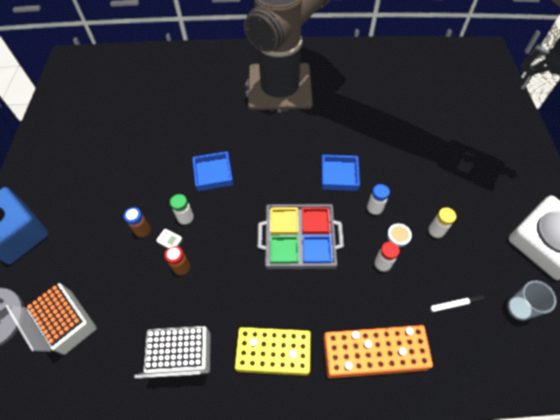

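The top view shows the caddy at about (257,175), with blue upper-left, green upper-right, red lower-left and yellow lower-right. White jars: red (168,137), yellow (98,173), blue (165,207), green (386,204). Brown jars: (384,143) and (433,189). The scene view agrees. The two larger blue trays, at (204,254) and (353,263) in the top view, are decoys.

```bash
cat > h.py <<'E'
import numpy as np, cv2
from scipy.optimize import least_squares
def proj(c,P):
    K=np.array([[c["fx"],0,c["cx"]],[0,c["fy"],c["cy"]],[0,0,1.]])
    return cv2.projectPoints(np.asarray(P,float).reshape(-1,1,3),cv2.Rodrigues(np.array(c["R"]))[0],np.array(c["t"]),K,np.array(c["dist"]))[0].reshape(-1,2)
HUE={"red":[(0,8),(172,180)],"yellow":[(24,35)],"green":[(55,80)],"blue":[(100,125)]}
def blobs(img,col,near,r=40,close=0):
    hsv=cv2.cvtColor(img,cv2.COLOR_RGB2HSV); m=np.zeros(img.shape[:2],np.uint8)
    for a,b in HUE[col]: m|=cv2.inRange(hsv,(a,150,70),(b,255,255))
    n,l,s,ct=cv2.connectedComponentsWithStats(m)
    k=[i for i in range(1,n) if s[i,4]>60 and np.hypot(*(ct[i]-near))<r]
    i=min(k,key=lambda i:np.hypot(*(ct[i]-near)))
    h=cv2.convexHull(np.argwhere(l==i)[:,::-1].astype(np.float32))
    return h
def cen(h):
    M=cv2.moments(h.astype(np.float32)); return np.array([M["m10"],M["m01"]])/M["m00"]
T=np.linspace(0,2*np.pi,40)
def cap(p,z0=.06,z1=.08,r=.019):
    return np.array([[p[0]+r*np.cos(t),p[1]+r*np.sin(t),z] for t in T for z in(z0,z1)])
def box(p,yaw,h=.033,z0=.012,z1=.022):
    c,s=np.cos(yaw),np.sin(yaw)
    return np.array([[p[0]+c*a-s*b,p[1]+s*a+c*b,z] for a in(-h,h) for b in(-h,h) for z in (z0,z1)])
def fit(c,hull,model):
    t=cen(hull)
    f=lambda p:cen(cv2.convexHull(proj(c,model(p)).astype(np.float32)))-t
    s=least_squares(f,[.55,0.],diff_step=1e-3); 
    return s.x,cv2.contourArea(hull),cv2.contourArea(cv2.convexHull(proj(c,model(s.x)).astype(np.float32)))
E
python3 - <<'E'
from h import *; from plant import ctrl
J={"red":((168,137),(389,251)),"yellow":((98,173),(446,216)),"blue":((165,207),(380,192)),"green":((386,204),(180,202)),"oldred":((384,143),(176,255)),"oldblue":((433,189),(134,216))}
B={"red":((240,192),(316,221)),"yellow":((272,192),(285,221)),"blue":((241,159),(317,249)),"green":((274,160),(284,249))}
for k,n in enumerate(("top","scene")):
    c=ctrl.read_camera(n)
    for j,v in J.items(): print(n,"jar",j,*fit(c,blobs(c["image"],j.replace("old",""),v[k],15),cap))
    for j,v in B.items(): print(n,"bay",j,*fit(c,blobs(c["image"],j,v[k],15),lambda p:box(p,0)))
E
```

```text
top jar red [0.6049002  0.23662671] 256.0 285.62522586842533
top jar yellow [0.52060517 0.385329  ] 284.0 309.93212113674963
top jar blue [0.44971221 0.23963881] 271.0 285.8725148970261
top jar green [ 0.46463109 -0.25030362] 239.0 276.7853299207054
top jar oldred [ 0.60115316 -0.24457013] 266.5 275.89204273209907
top jar oldblue [ 0.49889877 -0.35502365] 264.0 288.6473207368981
top bay red [0.49082873 0.07946431] 754.0 826.4542475146009
top bay yellow [0.48902856 0.00160343] 754.5 816.2842394621111
top bay blue [0.56861722 0.07893179] 767.0 817.8261065219995
top bay green [5.66420521e-01 4.20176103e-04] 718.0 807.9545578332618
scene jar red [0.6022372 0.2347561] 235.0 280.3652838433627Traceback (most recent call last):
  File "<stdin>", line 6, in <module>
  File "h.py", line 12, in blobs
    i=min(k,key=lambda i:np.hypot(*(ct[i]-near)))
ValueError: min() iterable argument is empty
```

```bash
sed -i 's/"yellow":\[(24,35)\]/"yellow":[(20,36)]/; s/(a,150,70)/(a,130,60)/' h.py; python3 - <<'E'
from h import *; from plant import ctrl
J={"red":((168,137),(389,251)),"yellow":((98,173),(446,216)),"blue":((165,207),(380,192)),"green":((386,204),(180,202)),"oldred":((384,143),(176,255)),"oldblue":((433,189),(134,216))}
B={"red":((240,192),(316,221)),"yellow":((272,192),(285,221)),"blue":((241,159),(317,249)),"green":((274,160),(284,249))}
C={n:ctrl.read_camera(n) for n in("top","scene")}
for t,D,m in(("jar",J,cap),("bay",B,lambda p:box(p,-.02))):
  for j,v in D.items():
    for k,n in enumerate(C):
      try:
        x,a,b=fit(C[n],blobs(C[n]["image"],j.replace("old",""),v[k],18),m); print(t,j,n,x.round(4),int(a),int(b))
      except ValueError: print(t,j,n,"none")
s=cv2.resize(C["scene"]["image"][180:280,110:470],None,fx=2,fy=2); cv2.imwrite("pics/s1.png",s[:,:,::-1])
E
```

```text
jar red top [0.6049 0.2372] 266 285
jar red scene [0.6021 0.2352] 246 280
jar yellow top [0.5205 0.3852] 296 309
jar yellow scene [0.5174 0.3846] 244 259
jar blue top [0.45   0.2396] 282 285
jar blue scene [0.4456 0.238 ] 231 236
jar green top [ 0.4646 -0.2504] 244 276
jar green scene [ 0.461  -0.2511] 201 243
jar oldred top [ 0.6014 -0.2446] 278 275
jar oldred scene [ 0.6012 -0.2455] 284 283
jar oldblue top [ 0.4992 -0.3553] 279 288
jar oldblue scene [ 0.4952 -0.3568] 250 256
bay red top [0.4907 0.0804] 787 826
bay red scene [0.4916 0.079 ] 686 684
bay yellow top [0.4887 0.0023] 777 816
bay yellow scene [0.4895 0.0013] 652 680
bay blue top [0.5687 0.0783] 789 817
bay blue scene [0.5702 0.077 ] 704 762
bay green top [0.567  0.0006] 747 807
bay green scene [ 0.5674 -0.0015] 609 757
```

drive_tool(
  moves=[
    [[0,0,-0.151],[0,0,0],0.0854],
    [[0,0,-0.151],[0,0,0],0.0854],
    [[0,0,-0.151],[0,0,0],0.0854],
    [[0,0,0],[0,0,0],0.0854],
  ],
  grip_force=40,
)

```text
time: 0.8
eef_pos: [0.2946, 0.6072, 0.2482]
tcp_rot: [0.0, 1.0, -0.0, -0.0]
contact_force: [-0.3, 0.5, -0.2]
opening: 0.999
finger_force: 0.0
```

```bash
cat > d.py <<'E'
import sys,numpy as np
from plant import ctrl
from scipy.spatial.transform import Rotation as Rn
s=ctrl.get_state(); R=Rn.from_quat(s["tcp_rot"]); p=s["eef_pos"]
print("t",s["time"],"p",p.round(4),"axes",R.as_matrix().round(3).tolist(),"q",s["qpos"].round(2))
if len(sys.argv)>3:print("tool delta",R.inv().apply(np.array(sys.argv[1:4],float)-p).round(4))
E
python3 d.py .519 .385 .15
```

```text
t 0.8 p [0.2946 0.6072 0.2482] axes [[-1.0, 0.001, -0.0], [0.001, 1.0, -0.0], [0.0, -0.0, -1.0]] q [ 0.97  0.29  1.58  0.    1.28 -0.6 ]
tool delta [-0.2245 -0.2221  0.0982]
```

drive_tool(
  moves=[
    [[0,0,0],[-0.0375,-0.037,0.014],0.0854],
    [[0,0,0],[-0.0375,-0.037,0.014],0.0854],
    [[0,0,0],[-0.0375,-0.037,0.014],0.0854],
    [[0,0,0],[-0.0375,-0.037,0.014],0.0854],
    [[0,0,0],[-0.0375,-0.037,0.014],0.0854],
  ],
)

```text
time: 1.42
eef_pos: [0.4835, 0.4213, 0.1781]
tcp_rot: [0.001, 1.0, 0.0, 0.0]
contact_force: [0.8, 0.5, 0.6]
opening: 1.003
finger_force: 0.0
```

drive_tool(
  moves=[
    [[0,0,0],[-0.037,-0.037,0.014],0.0854],
    [[0,0,0],[0,0,0],0.0854],
    [[0,0,0],[0,0,0],0.0854],
  ],
)

```text
time: 1.8
eef_pos: [0.5193, 0.3858, 0.1644]
tcp_rot: [0.0, 1.0, 0.0, -0.0]
contact_force: [-0.2, 0.2, 0.6]
opening: 0.998
finger_force: 0.0
```

```bash
python3 d.py .519 .385 .045; python3 - <<'E'
from plant import ctrl; import cv2
c=ctrl.read_camera("wrist"); cv2.imwrite("pics/w1.png",c["image"][:,:,::-1])
E
```

```text
t 1.8 p [0.5193 0.3858 0.1644] axes [[-1.0, 0.001, -0.0], [0.001, 1.0, 0.0], [0.0, 0.0, -1.0]] q [ 0.48  0.3   1.72  0.    1.12 -1.09]
tool delta [ 0.0002 -0.0008  0.1194]
```

View pics/w1.png

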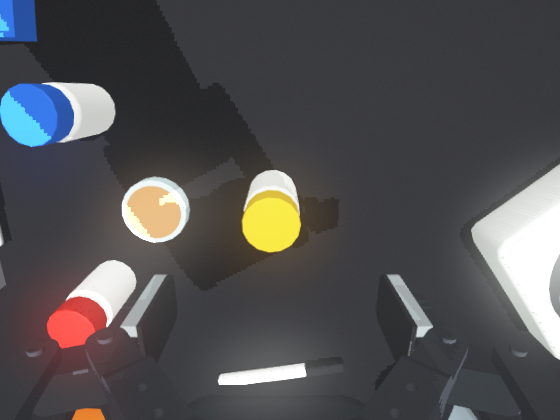

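The wrist view shows the yellow cap at (271,222), midway between the fingers. I'll check that fit and then descend.

```bash
python3 - <<'E'
from h import *; from plant import ctrl
c=ctrl.read_camera("wrist")
for k,n in(("yellow",(271,222)),("red",(78,321))): print(k,fit(c,blobs(c["image"],k,n,15),cap))
E
```

```text
yellow (array([0.52100826, 0.38126857]), 2863.0, 3024.458496160805)
red (array([0.60305602, 0.23288142]), 2212.5, 2593.9634082060657)
```

drive_tool(
  moves=[
    [[0,0,0],[0,0,0.04],0.0854],
    [[0,0,0],[0,0,0.04],0.0854],
    [[0,0,0],[0,0,0.025],0.0854],
    [[0,0,0],[0,0,0.014],0.0854],
    [[0,0,0],[0,0,0],0.0854],
  ],
)

```text
time: 2.52
eef_pos: [0.5185, 0.3861, 0.0448]
tcp_rot: [-0.001, 1.0, -0.0, -0.001]
contact_force: [0.4, 0.8, -0.7]
opening: 1.0
finger_force: 0.0
```

drive_tool(
  moves=[
    [[0,0,0],[0,0,0],0.03],
    [[0,0,0],[0,0,0],0.03],
    [[0,0,0],[0,0,0],0.03],
    [[0,0,0],[0,0,0],0.03],
    [[0,0,0],[0,0,0],0.03],
  ],
)

```text
time: 3.15
eef_pos: [0.5204, 0.386, 0.0469]
tcp_rot: [-0.001, 1.0, 0.001, 0.001]
contact_force: [-0.8, -0.4, 5.7]
opening: 0.453
finger_force: 40.9
```

drive_tool(
  moves=[
    [[0,0,0],[0,0,-0.02],0.03],
    [[0,0,0],[0,0,-0.035],0.03],
    [[0,0,0],[0,0,-0.04],0.03],
    [[0,0,0],[0,0,-0.02],0.03],
    [[0,0,0],[0.005,-0.03,0],0.03],
  ],
)

```text
time: 3.78
eef_pos: [0.5155, 0.3569, 0.1632]
tcp_rot: [-0.002, 1.0, 0.001, 0.002]
contact_force: [-0.8, -0.8, -0.6]
opening: 0.452
finger_force: 40.5
```

drive_tool(
  moves=[
    [[0,0,0],[0.004,-0.05,0],0.03],
    [[0,0,0],[0.004,-0.055,0],0.03],
    [[0,0,0],[0.004,-0.055,0],0.03],
    [[0,0,0],[0.004,-0.055,0],0.03],
    [[0,0,0],[0.004,-0.055,0],0.03],
  ],
)

```text
time: 4.4
eef_pos: [0.4938, 0.0839, 0.1599]
tcp_rot: [-0.001, 1.0, 0.0, -0.0]
contact_force: [0.6, 0.0, -1.9]
opening: 0.454
finger_force: 40.5
```

drive_tool(
  moves=[
    [[0,0,0],[0.004,-0.045,0],0.03],
    [[0,0,0],[0.001,-0.03,0],0.03],
    [[0,0,0],[0,-0.009,0],0.03],
    [[0,0,0],[0,0,0],0.03],
  ],
)

```text
time: 4.9
eef_pos: [0.4896, 0.0015, 0.16]
tcp_rot: [-0.0, 1.0, 0.0, -0.0]
contact_force: [0.7, 0.1, -0.9]
opening: 0.449
finger_force: 40.5
```

```bash
python3 d.py .489 .0016 .053; python3 - <<'E'
from plant import ctrl; import cv2
c=ctrl.read_camera("wrist"); cv2.imwrite("pics/w2.png",c["image"][:,:,::-1])
E
```

```text
t 4.9 p [0.4896 0.0015 0.16  ] axes [[-1.0, -0.0, -0.001], [-0.0, 1.0, 0.001], [0.001, 0.001, -1.0]] q [-0.2  -0.03  2.1   0.    1.08 -1.78]
tool delta [ 0.0005 -0.      0.107 ]
```

View pics/w2.png

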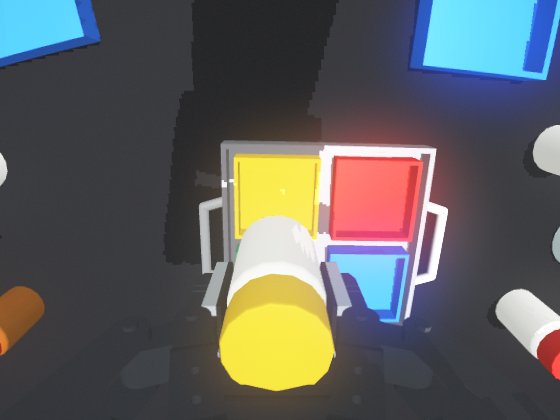

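The jar is held upright, and the yellow bay at (277,197) lies under the gripper. Lowering it.

drive_tool(
  moves=[
    [[0,0,0],[0,0,0.035],0.03],
    [[0,0,0],[0,0,0.035],0.03],
    [[0,0,0],[0,0,0.02],0.03],
    [[0,0,0],[0,0,0.01],0.03],
    [[0,0,0],[0,0,0.004],0.03],
  ],
)

```text
time: 5.58
eef_pos: [0.49, 0.0022, 0.0561]
tcp_rot: [-0.001, 1.0, 0.0, -0.0]
contact_force: [-1.1, 0.3, -1.8]
opening: 0.45
finger_force: 40.5
```

drive_tool(
  moves=[
    [[0,0,0],[0,0,0.001],0.03],
    [[0,0,0],[0,0,0.001],0.03],
    [[0,0,0],[0,0,0],0.03],
  ],
)

```text
time: 5.95
eef_pos: [0.4903, 0.0014, 0.0549]
tcp_rot: [-0.001, 1.0, -0.0, 0.001]
contact_force: [-0.0, -0.1, -1.4]
opening: 0.453
finger_force: 40.5
```

drive_tool(
  moves=[
    [[0,0,0],[0,0,0.001],0.03],
    [[0,0,0],[0,0,0.001],0.03],
    [[0,0,0],[0,0,0],0.03],
  ],
)

```text
time: 6.32
eef_pos: [0.4904, 0.0014, 0.0539]
tcp_rot: [-0.001, 1.0, -0.0, -0.0]
contact_force: [-3.7, -0.4, 7.9]
opening: 0.448
finger_force: 41.5
```

drive_tool(
  moves=[
    [[0,0,0],[0,0,0.001],0.03],
    [[0,0,0],[0,0,0],0.03],
  ],
)

```text
time: 6.58
eef_pos: [0.4906, 0.0014, 0.0539]
tcp_rot: [-0.001, 1.0, -0.0, -0.0]
contact_force: [-7.0, 1.2, 14.6]
opening: 0.454
finger_force: 42.1
```

drive_tool(
  moves=[
    [[0,0,0],[0,0,-0.001],0.03],
    [[0,0,0],[0,0,0],0.06],
    [[0,0,0],[0,0,0],0.06],
    [[0,0,0],[0,0,0],0.06],
    [[0,0,0],[0,0,-0.02],0.06],
  ],
)

```text
time: 7.2
eef_pos: [0.4883, 0.0018, 0.0707]
tcp_rot: [-0.001, 1.0, 0.0, -0.002]
contact_force: [0.5, -1.2, 0.9]
opening: 0.701
finger_force: 0.0
```

drive_tool(
  moves=[
    [[0,0,0],[0,0,-0.04],0.06],
    [[0,0,0],[0,0,-0.05],0.06],
    [[0,0,0],[-0.02,0.04,0],0.0854],
    [[0,0,0],[-0.025,0.05,0],0.0854],
    [[0,0,0],[-0.025,0.05,0],0.0854],
  ],
)

```text
time: 7.82
eef_pos: [0.5604, 0.1429, 0.1625]
tcp_rot: [-0.0, 1.0, -0.0, 0.0]
contact_force: [0.8, -0.4, 0.2]
opening: 1.003
finger_force: 0.0
```

```bash
python3 d.py .6035 .2355 .046; python3 - <<'E'
from h import *; from plant import ctrl; import cv2
c=ctrl.read_camera("scene"); cv2.imwrite("pics/s2.png",c["image"][:,:,::-1])
E
```

```text
t 7.825 p [0.5604 0.1429 0.1625] axes [[-1.0, -0.0, 0.001], [-0.0, 1.0, -0.0], [-0.001, -0.0, -1.0]] q [ 0.07  0.16  1.89 -0.    1.09 -1.5 ]
tool delta [-0.043   0.0926  0.1165]
```

View pics/s2.png

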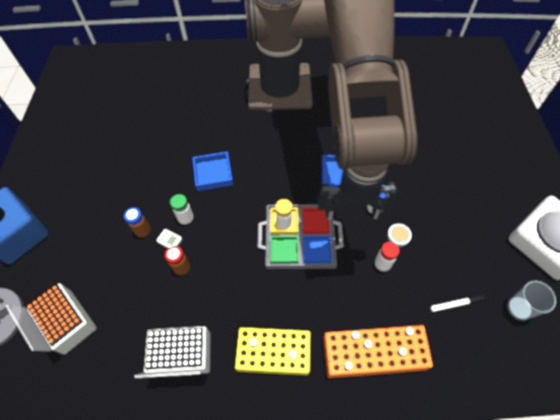

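The scene view shows the yellow jar upright in its bay at (284,213). Next is the red jar.

drive_tool(
  moves=[
    [[0,0,0],[-0.02,0.045,0],0.0854],
    [[0,0,0],[-0.018,0.038,0],0.0854],
    [[0,0,0],[-0.005,0.01,0],0.0854],
    [[0,0,0],[0,0,0],0.0854],
    [[0,0,0],[0,0,0],0.0854],
  ],
)

```text
time: 8.5
eef_pos: [0.6021, 0.2335, 0.162]
tcp_rot: [-0.0, 1.0, -0.0, -0.001]
contact_force: [0.5, 0.3, 0.2]
opening: 1.0
finger_force: 0.0
```

```bash
python3 d.py .6035 .2355 .045
```

```text
t 8.5 p [0.6021 0.2335 0.162 ] axes [[-1.0, -0.0, -0.001], [-0.0, 1.0, -0.001], [0.001, -0.001, -1.0]] q [ 0.21  0.3   1.72 -0.    1.12 -1.36]
tool delta [-0.0015  0.0021  0.117 ]
```

drive_tool(
  moves=[
    [[0,0,0],[-0.001,0.002,0.04],0.0854],
    [[0,0,0],[0,0,0.04],0.0854],
    [[0,0,0],[0,0,0.025],0.0854],
    [[0,0,0],[0,0,0.012],0.0854],
    [[0,0,0],[0,0,0],0.0854],
  ],
)

```text
time: 9.12
eef_pos: [0.6032, 0.2358, 0.0449]
tcp_rot: [-0.0, 1.0, -0.0, -0.001]
contact_force: [0.7, -0.3, 0.1]
opening: 0.999
finger_force: 0.0
```

drive_tool(
  moves=[
    [[0,0,0],[0,0,0],0.03],
    [[0,0,0],[0,0,0],0.03],
    [[0,0,0],[0,0,0],0.03],
    [[0,0,0],[0,0,0],0.03],
    [[0,0,0],[0,0,0],0.03],
  ],
)

```text
time: 9.75
eef_pos: [0.6046, 0.2369, 0.0469]
tcp_rot: [-0.001, 1.0, 0.0, 0.001]
contact_force: [-0.8, -0.5, 5.7]
opening: 0.45
finger_force: 40.9
```

drive_tool(
  moves=[
    [[0,0,0],[0,0,-0.02],0.03],
    [[0,0,0],[0,0,-0.035],0.03],
    [[0,0,0],[0,0,-0.04],0.03],
    [[0,0,0],[0,0,-0.02],0.03],
    [[0,0,0],[0.021,-0.03,0],0.03],
  ],
)

```text
time: 10.38
eef_pos: [0.5844, 0.2076, 0.1633]
tcp_rot: [-0.002, 1.0, 0.001, 0.003]
contact_force: [0.7, -0.9, -1.3]
opening: 0.453
finger_force: 40.5
```

drive_tool(
  moves=[
    [[0,0,0],[0.03,-0.04,0],0.03],
    [[0,0,0],[0.03,-0.04,0],0.03],
    [[0,0,0],[0.022,-0.03,0],0.03],
    [[0,0,0],[0.008,-0.014,0],0.03],
    [[0,0,0],[0,0,0],0.03],
  ],
)

```text
time: 11.0
eef_pos: [0.4927, 0.0822, 0.1603]
tcp_rot: [0.0, 1.0, 0.0, 0.0]
contact_force: [-0.2, -0.2, -1.8]
opening: 0.453
finger_force: 40.6
```

```bash
python3 d.py .4911 .0796 .0525
```

```text
t 11.0 p [0.4927 0.0822 0.1603] axes [[-1.0, 0.0, 0.0], [0.0, 1.0, 0.0], [-0.0, 0.0, -1.0]] q [-0.04 -0.01  2.08  0.    1.07 -1.61]
tool delta [ 0.0016 -0.0026  0.1078]
```

drive_tool(
  moves=[
    [[0,0,0],[0.001,-0.002,0.035],0.03],
    [[0,0,0],[0,0,0.035],0.03],
    [[0,0,0],[0,0,0.02],0.03],
    [[0,0,0],[0,0,0.01],0.03],
    [[0,0,0],[0,0,0.004],0.03],
  ],
)

```text
time: 11.62
eef_pos: [0.4923, 0.081, 0.0561]
tcp_rot: [-0.001, 1.0, 0.0, -0.0]
contact_force: [-0.6, 0.3, -0.8]
opening: 0.454
finger_force: 40.5
```

drive_tool(
  moves=[
    [[0,0,0],[0,0,0.001],0.03],
    [[0,0,0],[0,0,0.001],0.03],
    [[0,0,0],[0,0,0.001],0.03],
    [[0,0,0],[0,0,0.001],0.03],
    [[0,0,0],[0,0,0],0.03],
  ],
)

```text
time: 12.25
eef_pos: [0.4924, 0.0805, 0.0539]
tcp_rot: [-0.001, 1.0, -0.0, 0.0]
contact_force: [-2.8, 0.0, 5.7]
opening: 0.455
finger_force: 41.3
```

drive_tool(
  moves=[
    [[0,0,0],[0,0,0],0.06],
    [[0,0,0],[0,0,0],0.06],
    [[0,0,0],[0,0,0],0.06],
    [[0,0,0],[0,0,-0.02],0.06],
    [[0,0,0],[0,0,-0.04],0.06],
  ],
)

```text
time: 12.88
eef_pos: [0.4901, 0.0805, 0.1109]
tcp_rot: [-0.001, 1.0, 0.0, -0.003]
contact_force: [-0.1, -0.2, -0.2]
opening: 0.702
finger_force: 0.0
```

drive_tool(
  moves=[
    [[0,0,0],[0,0,-0.05],0.06],
    [[0,0,0],[0.014,0.05,0],0.0854],
    [[0,0,0],[0.014,0.05,0],0.0854],
    [[0,0,0],[0.012,0.045,0],0.0854],
    [[0,0,0],[0.004,0.013,0],0.0854],
  ],
)

```text
time: 13.5
eef_pos: [0.4467, 0.2402, 0.1622]
tcp_rot: [-0.002, 1.0, -0.0, -0.0]
contact_force: [-0.3, -0.4, 0.5]
opening: 1.0
finger_force: 0.0
```

drive_tool(
  moves=[
    [[0,0,0],[0,0,0],0.0854],
    [[0,0,0],[0,0,0],0.0854],
  ],
)

```text
time: 13.75
eef_pos: [0.448, 0.2375, 0.1622]
tcp_rot: [-0.0, 1.0, -0.0, -0.0]
contact_force: [-0.5, -0.1, -0.1]
opening: 1.003
finger_force: 0.0
```

```bash
python3 d.py .448 .239 .045
```

```text
t 13.75 p [0.448  0.2375 0.1622] axes [[-1.0, -0.0, -0.0], [-0.0, 1.0, -0.001], [0.0, -0.001, -1.0]] q [ 0.29  0.01  2.06 -0.    1.08 -1.28]
tool delta [-0.      0.0016  0.1172]
```

drive_tool(
  moves=[
    [[0,0,0],[0,0.001,0.04],0.0854],
    [[0,0,0],[0,0,0.04],0.0854],
    [[0,0,0],[0,0,0.025],0.0854],
    [[0,0,0],[0,0,0.012],0.0854],
    [[0,0,0],[0,0,0],0.0854],
  ],
)

```text
time: 14.38
eef_pos: [0.4477, 0.2386, 0.0449]
tcp_rot: [0.0, 1.0, -0.0, -0.001]
contact_force: [0.1, -0.3, 0.4]
opening: 1.002
finger_force: 0.0
```

drive_tool(
  moves=[
    [[0,0,0],[0,0,0],0.03],
    [[0,0,0],[0,0,0],0.03],
    [[0,0,0],[0,0,0],0.03],
    [[0,0,0],[0,0,0],0.03],
    [[0,0,0],[0,0,0],0.03],
  ],
)

```text
time: 15.0
eef_pos: [0.4486, 0.2397, 0.0466]
tcp_rot: [-0.001, 1.0, 0.0, 0.001]
contact_force: [-0.7, -1.2, 6.0]
opening: 0.453
finger_force: 41.0
```

drive_tool(
  moves=[
    [[0,0,0],[0,0,-0.02],0.03],
    [[0,0,0],[0,0,-0.035],0.03],
    [[0,0,0],[0,0,-0.04],0.03],
    [[0,0,0],[0,0,-0.02],0.03],
    [[0,0,0],[-0.021,-0.03,0],0.03],
  ],
)

```text
time: 15.62
eef_pos: [0.4687, 0.2107, 0.162]
tcp_rot: [-0.002, 1.0, 0.001, 0.001]
contact_force: [0.2, 1.0, -1.3]
opening: 0.451
finger_force: 40.7
```

drive_tool(
  moves=[
    [[0,0,0],[-0.032,-0.042,0],0.03],
    [[0,0,0],[-0.032,-0.042,0],0.03],
    [[0,0,0],[-0.025,-0.033,0],0.03],
    [[0,0,0],[-0.01,-0.013,0],0.03],
    [[0,0,0],[0,0,0],0.03],
  ],
)

```text
time: 16.25
eef_pos: [0.5675, 0.0793, 0.1596]
tcp_rot: [0.0, 1.0, 0.0, -0.001]
contact_force: [-0.2, 1.3, -0.8]
opening: 0.45
finger_force: 40.7
```

```bash
python3 d.py .569 .0776 .0525
```

```text
t 16.25 p [0.5675 0.0793 0.1596] axes [[-1.0, 0.0, -0.002], [0.0, 1.0, 0.001], [0.002, 0.001, -1.0]] q [-0.04  0.15  1.9   0.    1.09 -1.61]
tool delta [-0.0017 -0.0018  0.1071]
```

drive_tool(
  moves=[
    [[0,0,0],[-0.001,-0.002,0.035],0.03],
    [[0,0,0],[0,0,0.035],0.03],
    [[0,0,0],[0,0,0.02],0.03],
    [[0,0,0],[0,0,0.01],0.03],
    [[0,0,0],[0,0,0.004],0.03],
  ],
)

```text
time: 16.88
eef_pos: [0.569, 0.0781, 0.0565]
tcp_rot: [-0.001, 1.0, 0.0, 0.0]
contact_force: [0.2, 0.2, -1.5]
opening: 0.449
finger_force: 40.7
```

drive_tool(
  moves=[
    [[0,0,0],[0,0,0.001],0.03],
    [[0,0,0],[0,0,0.001],0.03],
    [[0,0,0],[0,0,0.001],0.03],
    [[0,0,0],[0,0,0],0.03],
  ],
)

```text
time: 17.38
eef_pos: [0.569, 0.0775, 0.0537]
tcp_rot: [-0.001, 1.0, -0.0, 0.0]
contact_force: [-0.0, 0.3, -0.9]
opening: 0.452
finger_force: 40.8
```

drive_tool(
  moves=[
    [[0,0,0],[0,0,0.001],0.03],
    [[0,0,0],[0,0,0],0.03],
  ],
)

```text
time: 17.62
eef_pos: [0.5692, 0.0775, 0.0536]
tcp_rot: [-0.001, 1.0, -0.0, -0.0]
contact_force: [-2.7, -0.1, 6.2]
opening: 0.451
finger_force: 41.4
```

drive_tool(
  moves=[
    [[0,0,0],[0,0,0],0.06],
    [[0,0,0],[0,0,0],0.06],
    [[0,0,0],[0,0,0],0.06],
    [[0,0,0],[0,0,-0.02],0.06],
    [[0,0,0],[0,0,-0.04],0.06],
  ],
)

```text
time: 18.25
eef_pos: [0.5676, 0.0776, 0.1121]
tcp_rot: [-0.001, 1.0, 0.0, -0.002]
contact_force: [0.1, -0.4, -0.2]
opening: 0.706
finger_force: 0.0
```

drive_tool(
  moves=[
    [[0,0,0],[0,0,-0.05],0.06],
    [[0,0,0],[0.013,-0.04,0],0.075],
    [[0,0,0],[0.017,-0.053,0],0.075],
    [[0,0,0],[0.017,-0.053,0],0.075],
    [[0,0,0],[0.017,-0.053,0],0.075],
  ],
)

```text
time: 18.88
eef_pos: [0.5048, -0.1231, 0.1642]
tcp_rot: [-0.001, 1.0, -0.001, 0.001]
contact_force: [0.3, -0.6, -0.3]
opening: 0.879
finger_force: 0.0
```

drive_tool(
  moves=[
    [[0,0,0],[0.017,-0.053,0],0.075],
    [[0,0,0],[0.017,-0.053,0],0.075],
    [[0,0,0],[0.008,-0.0235,0],0.075],
    [[0,0,0],[0,0,0],0.075],
    [[0,0,0],[0,0,0],0.075],
  ],
)

```text
time: 19.5
eef_pos: [0.4635, -0.2505, 0.1631]
tcp_rot: [-0.001, 1.0, -0.0, 0.0]
contact_force: [0.4, 0.7, 0.6]
opening: 0.88
finger_force: 0.0
```

```bash
python3 d.py .463 -.251 .045; python3 - <<'E'
from h import *; from plant import ctrl; import cv2
c=ctrl.read_camera("wrist"); cv2.imwrite("pics/w3.png",c["image"][:,:,::-1])
E
```

```text
t 19.5 p [ 0.4635 -0.2505  0.1631] axes [[-1.0, -0.001, 0.001], [-0.001, 1.0, -0.0], [-0.001, -0.0, -1.0]] q [-0.69  0.05  2.01  0.    1.08 -2.26]
tool delta [ 0.0006 -0.0004  0.1181]
```

View pics/w3.png

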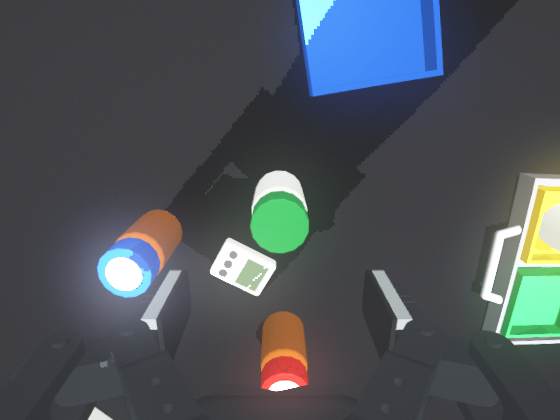

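The green cap is at (280,222), centred between the fingers. The brown jars at (150,255) and (284,350) are clear of them.

drive_tool(
  moves=[
    [[0,0,0],[0,0,0.04],0.075],
    [[0,0,0],[0,0,0.04],0.075],
    [[0,0,0],[0,0,0.025],0.075],
    [[0,0,0],[0,0,0.013],0.075],
    [[0,0,0],[0,0,0],0.075],
  ],
)

```text
time: 20.18
eef_pos: [0.4632, -0.2501, 0.0439]
tcp_rot: [-0.001, 1.0, 0.0, -0.001]
contact_force: [-0.4, -0.2, -0.0]
opening: 0.88
finger_force: 0.0
```

drive_tool(
  moves=[
    [[0,0,0],[0,0,0],0.03],
    [[0,0,0],[0,0,0],0.03],
    [[0,0,0],[0,0,0],0.03],
    [[0,0,0],[0,0,0],0.03],
    [[0,0,0],[0,0,0],0.03],
  ],
)

```text
time: 20.8
eef_pos: [0.4642, -0.2517, 0.0459]
tcp_rot: [-0.001, 1.0, -0.001, 0.001]
contact_force: [-0.3, 0.9, 6.4]
opening: 0.454
finger_force: 41.0
```

drive_tool(
  moves=[
    [[0,0,0],[0,0,-0.02],0.03],
    [[0,0,0],[0,0,-0.035],0.03],
    [[0,0,0],[0,0,-0.04],0.03],
    [[0,0,0],[0,0,-0.02],0.03],
    [[0,0,0],[-0.012,0.03,0],0.03],
  ],
)

```text
time: 21.42
eef_pos: [0.4759, -0.2228, 0.1617]
tcp_rot: [0.001, 1.0, -0.002, 0.002]
contact_force: [-1.0, 1.1, -2.3]
opening: 0.451
finger_force: 40.7
```

drive_tool(
  moves=[
    [[0,0,0],[-0.02,0.048,0],0.03],
    [[0,0,0],[-0.02,0.048,0],0.03],
    [[0,0,0],[-0.02,0.048,0],0.03],
    [[0,0,0],[-0.02,0.048,0],0.03],
    [[0,0,0],[-0.009,0.022,0],0.03],
  ],
)

```text
time: 22.05
eef_pos: [0.5639, -0.0045, 0.1586]
tcp_rot: [-0.002, 1.0, 0.0, -0.0]
contact_force: [0.2, -0.7, -1.5]
opening: 0.45
finger_force: 40.7
```

drive_tool(
  moves=[
    [[0,0,0],[-0.002,0.006,0],0.03],
    [[0,0,0],[0,0,0],0.03],
  ],
)

```text
time: 22.3
eef_pos: [0.5654, -0.0012, 0.1588]
tcp_rot: [-0.001, 1.0, -0.0, -0.001]
contact_force: [0.4, 0.2, -2.0]
opening: 0.452
finger_force: 40.7
```

```bash
python3 d.py .567 -.0005 .0525
```

```text
t 22.3 p [ 0.5654 -0.0012  0.1588] axes [[-1.0, -0.002, -0.001], [-0.002, 1.0, -0.0], [0.001, -0.0, -1.0]] q [-0.18  0.14  1.92 -0.    1.08 -1.75]
tool delta [-0.0017  0.0007  0.1063]
```

drive_tool(
  moves=[
    [[0,0,0],[-0.001,0,0.035],0.03],
    [[0,0,0],[0,0,0.035],0.03],
    [[0,0,0],[0,0,0.02],0.03],
    [[0,0,0],[0,0,0.01],0.03],
    [[0,0,0],[0,0,0.003],0.03],
  ],
)

```text
time: 22.92
eef_pos: [0.5672, -0.0014, 0.0564]
tcp_rot: [-0.0, 1.0, -0.0, 0.0]
contact_force: [0.1, 1.3, -1.0]
opening: 0.45
finger_force: 40.7
```

drive_tool(
  moves=[
    [[0,0,0],[0,0,0.001],0.03],
    [[0,0,0],[0,0,0.001],0.03],
    [[0,0,0],[0,0,0.001],0.03],
    [[0,0,0],[0,0,0.001],0.03],
    [[0,0,0],[0,0,0],0.03],
  ],
)

```text
time: 23.55
eef_pos: [0.5672, -0.0009, 0.053]
tcp_rot: [-0.001, 1.0, -0.0, 0.0]
contact_force: [-0.6, 0.9, 2.6]
opening: 0.454
finger_force: 41.1
```

Contact force is rising (2.6 N), so I'll release, retreat and check.

drive_tool(
  moves=[
    [[0,0,0],[0,0,0],0.06],
    [[0,0,0],[0,0,0],0.06],
    [[0,0,0],[0,0,0],0.06],
    [[0,0,0],[0,0,-0.02],0.06],
    [[0,0,0],[0,0,-0.04],0.06],
  ],
)

```text
time: 24.18
eef_pos: [0.5657, -0.0007, 0.1122]
tcp_rot: [-0.001, 1.0, 0.0, -0.002]
contact_force: [0.6, 0.1, 0.7]
opening: 0.702
finger_force: 0.0
```

drive_tool(
  moves=[
    [[0,0,0],[0,0,-0.05],0.06],
    [[0,0,0],[0,0.05,-0.01],0.06],
    [[0,0,0],[0,0.055,-0.01],0.06],
    [[0,0,0],[0,0.055,-0.01],0.06],
    [[0,0,0],[0,0.055,0],0.06],
  ],
)

```text
time: 24.8
eef_pos: [0.5675, 0.216, 0.1956]
tcp_rot: [-0.001, 1.0, 0.0, 0.002]
contact_force: [0.3, -0.5, -1.3]
opening: 0.703
finger_force: 0.0
```

drive_tool(
  moves=[
    [[0,0,0],[0,0.055,0],0.06],
    [[0,0,0],[0,0.055,0],0.06],
    [[0,0,0],[0,0.055,0],0.06],
    [[0,0,0],[0,0,0],0.06],
    [[0,0,0],[0,0,0],0.06],
  ],
)

```text
time: 25.42
eef_pos: [0.5664, 0.3791, 0.1933]
tcp_rot: [-0.001, 1.0, -0.0, 0.0]
contact_force: [-0.1, 0.1, -0.4]
opening: 0.701
finger_force: 0.0
```

```bash
python3 - <<'E'
from h import *; from plant import ctrl; import functools
C={n:ctrl.read_camera(n) for n in("top","scene")}
P={"red":(.492,.0805),"yellow":(.490,.0015),"blue":(.569,.0776),"green":(.567,-.001),"oldred":(.601,-.245),"oldblue":(.4972,-.356)}
for j,p in P.items():
  z=(.06,.08) if "old" in j else (.067,.087)
  for n,c in C.items():
    m=functools.partial(cap,z0=z[0],z1=z[1])
    near=proj(c,[[*p,z[1]-.005]])[0]
    # cap mask limited to a window, as the bay has the same colour
    try:
      x,a,b=fit(c,blobs(c["image"],j.replace("old",""),near,12),m); print(j,n,x.round(4),int(a),int(b))
    except ValueError: print(j,n,"none")
a=C["top"]["image"][120:230,190:320]; b=C["scene"]["image"][170:280,235:365]
o=cv2.resize(np.hstack([a,b]),(780,330),interpolation=cv2.INTER_CUBIC); cv2.imwrite("pics/f.png",o[:,:,::-1])
print(ctrl.get_state()["time"])
E
```

```text
red top [0.4837 0.0753] 783 261
red scene [0.5168 0.0741] 828 255
yellow top [0.4819 0.0025] 773 255
yellow scene [0.4979 0.0011] 169 250
blue top [0.5572 0.0736] 804 267
blue scene [0.594  0.0719] 796 276
green top [0.5551 0.0009] 751 263
green scene [ 0.5916 -0.0017] 689 275
oldred top [ 0.6015 -0.2444] 274 275
oldred scene [ 0.6013 -0.2453] 279 283
oldblue top [ 0.4988 -0.3553] 274 288
oldblue scene [ 0.4952 -0.3568] 250 256
25.525
```

View pics/f.png

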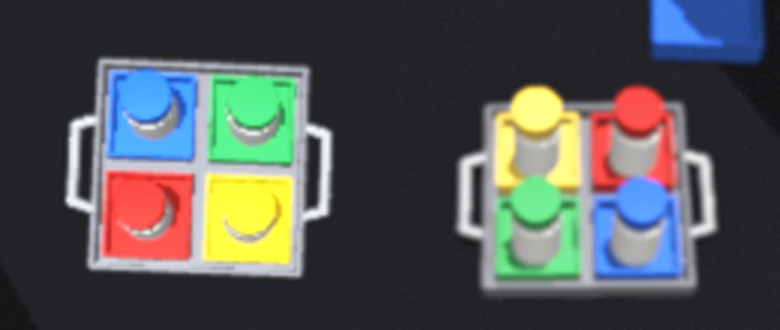

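All four jars stand upright in the bays of their colours: in the top half of the picture, blue (150,100), green (253,108), red (142,207) and yellow (250,212). The cap fits for these jars merged with the same-coloured bays, so I'm relying on the picture and the release positions, which are within about 2 mm of the bay centres. The brown jars' fits haven't moved. Handing in.

```bash
python3 -c "
from plant import ctrl; print(ctrl.sign_off())"
```

```text
the job is handed in; nothing more can be done
None
```

The job is handed in at about 25.5 s: all four white jars look upright in the bays of their colours and the brown jars measured unmoved, but sign-off gave no verdict.

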